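Lock finished panels into the carrier

TASK

Pack the finished panels for travel: stand every panel from the cooling rack upright in a slot of the panel carrier, fully down on the slot floor, then lay the retaining bar with its handle upwards across the carrier so that it drops into the notches of both end walls. Fit the square-socket T-key right down on each latch's square shaft and turn the latch with it until its wing lies over the end of the bar against its stop (not by pushing the latch with the gripper), then stand the key back in its own square pocket in the tool block. Leave the other things on the bench where they are.

Things in the scene. Friction and masses are not known exactly. Their poses are not given: they have to be found in the camera images.
- carrier: Plywood panel carrier, fixed. Origin: centre of its underside; x from its front (robot side) to its back, y along its length to the left, z up. Base 156 (x) x 216 (y), three slots in it (see the slots). At y = +-78..92 stands an end wall 110 wide (x), 139 high, with a notch for the bar in its top edge. Outside each wall, at x = 0, y = +-111, a turning latch on a cleat
- carrier_slot0 (a point): centre of the floor of the carrier's right slot (floor 10 above the bench), axes as carrier. The slot runs along x, 132 long, 14 wide (y), 38 deep; its upper 10 are bevelled to 22 wide at the mouth. Slots lie 42 apart
- carrier_slot1 (a point): centre of the floor of the carrier's middle slot (floor 10 above the bench), axes as carrier. The slot runs along x, 132 long, 14 wide (y), 38 deep; its upper 10 are bevelled to 22 wide at the mouth. Slots lie 42 apart
- carrier_slot2 (a point): centre of the floor of the carrier's left slot (floor 10 above the bench), axes as carrier. The slot runs along x, 132 long, 14 wide (y), 38 deep; its upper 10 are bevelled to 22 wide at the mouth. Slots lie 42 apart
- bar_seat (a point): midway between the notches of the two end walls, at the height of their floors (122 above the bench): here lies the middle of the underside of the seated bar; axes as carrier, the bar lies along y. Each notch is 39 wide (x) for the lower 12 of its 17 high cheeks, 47 at the top
- latch_left (a joint): left latch of the carrier: angle (rad) about a vertical axis. 0: open, its wing (34 long, 18 wide, 5 thick) points to the carrier's front; grows as the wing turns inwards over the end of the bar, counter-clockwise seen from above; 1.57: stop, locked, wing straight along the bar. Goes back to -0.25. Stays where left (friction 0.06 Nm). The wing passes 2.5 above the seated bar
- latch_right (a joint): right latch of the carrier: angle (rad) about a vertical axis. 0: open, its wing (34 long, 18 wide, 5 thick) points to the carrier's front; grows as the wing turns inwards over the end of the bar, clockwise seen from above; 1.57: stop, locked, wing straight along the bar. Goes back to -0.25. Stays where left (friction 0.06 Nm). The wing passes 2.5 above the seated bar
- latch_left_foot (a point): on the axis of the left latch at the foot of its upright square shaft (top of the wing, 147.5 above the bench). Shaft 16 x 16, 27 high above this point, its top 5 tapered to 9 x 9. Turns with the latch: flats along this x and y, wing towards this -x. The key is fully down when its mouth is here
- latch_right_foot (a point): on the axis of the right latch at the foot of its upright square shaft (top of the wing, 147.5 above the bench). Shaft 16 x 16, 27 high above this point, its top 5 tapered to 9 x 9. Turns with the latch: flats along this x and y, wing towards this -x. The key is fully down when its mouth is here
- bar_grip (a point): middle of the handle of the retaining bar: loose wooden bar 190 long (y) x 34 (x) x 18 (z), up to 0.42 kg, lying on its underside. Handle along the bar: 92 long (y), 16 wide (x), 16 high (z), its middle 46 above the bar's underside; below it a gap of 20 between two posts 36 each side of the middle
- key_grip (a point): middle of the grip of the T-handled key, standing upright: the grip is a flat-sided cross piece 86 long (x), 16 wide (y), 20 high (z); its middle is 72 above the socket's mouth. 0.16 kg
- key_mouth (a point): centre of the open lower end of the key's socket: outside 32 x 32, square bore 18 x 18, 28 deep, its flats along x and y (as key_grip)
- key_pocket (a point): centre of the floor of the key's own square pocket, 36 x 36 (sides along x, y), 28 deep, floor 8 above the bench, marked by a brass plate with a square. It is in a tool block 120 (x) x 60 (y) x 36 high, fixed, whose centre is 25 from here along +x; 63 along +x a bradawl stands in a round well, 80 above the bench
- rack: cooling rack, fixed: a board 150 (x) x 140 (y) x 16 thick, with dowels 8 thick up to 60 above the bench; panels stand on edge on the board between the dowels, their planes along x, 42 apart. Origin: centre of its underside
- panel_green_mid (a point): centre of the green and red painted panel (largest of the three): a rigid board 125 long (x), 11 thick (y), 105 high (z), 0.1 kg, standing on its long edge with z up. The wax has set hard. May be absent
- panel_rose_mid (a point): centre of the rose painted panel (second of the three): a rigid board 120 long (x), 11 thick (y), 100 high (z), 0.1 kg, standing on its long edge with z up. The wax has set hard. May be absent
- panel_teal_mid (a point): centre of the teal painted panel (smallest of the three): a rigid board 100 long (x), 11 thick (y), 85 high (z), 0.1 kg, standing on its long edge with z up. The wax has set hard. May be absent
- scraper: bystander, not part of the job: wax scraper 171 x 37 x 18 lying on the bench. Origin: centre of underside
- lump_a: bystander, not part of the job: lump of wax 29 x 40 x 19
- lump_b: bystander, not part of the job: lump of wax 31 x 31 x 22
- study_small: bystander, not part of the job: small painted panel 65 x 85 x 11 lying flat
- tin_small: bystander, not part of the job: small open tin, 58 across, 50 high

How it is judged:
By the outcome, as a careful person would: the job done as asked, in the order asked, and still so for the second after the job is handed in, with the robot touching nothing.
Of panel_green, panel_rose, panel_teal only 2 to 3 are there at a start; the rules pass over those that are not, and their reading is None.
At some moment in a run one of bar may be knocked a few centimetres aside while the robot is not near it.
It also fails if it takes over 210 s, if anything falls off the work surface, if the arm or the gripper's body presses on something with over 40 N, if the wrist force passes 120 N, or if a joint passes its speed limit or range.

ROBOT

A 6-joint arm with a two-finger parallel gripper is mounted at the origin on a cart in front of the work surface, level with it; the furniture and walls round the work are solid. World frame = base frame: x ahead of the robot, y to its left, z up, the work surface at z = 0. Lengths are in m, angles in rad, forces in N, time in s.
With the tool pointing down it reaches from about 0.225 to 0.725 m from the base axis. Payload 3.1 kg.
Tool frame: the origin (TCP) lies midway between the tips of the shut fingers; the grasp point (between the pads) lies 19 mm behind it; z points along the fingers, y is the line along which they close (so a half turn about z gives the same grasp; the last joint's range is limited). The gripper opens to 85 mm and grips with 20 to 120 N. Pads are 22 mm wide; open, the fingers measure 114 mm over their backs; the gripper's body (76 mm by 85 mm) begins 54 mm behind the grasp point. The pads swing forward as they close: fully open they stand 13 mm farther back than shut.
Start: joints at [1.091, 0.048, 0.099, 1.622, 0, 1.443], TCP at [0.181, 0.493, 0.231] pointing down, gripper open.
Joint ranges: [-2.91, 2.91], [-0.99, 1.94], [-1.21, 1.42], [-2.12, 2.29], [-1.49, 1.47], [-3.14, 3.14]. Speed limits (rad/s): [2.79, 2.79, 3.14, 3.14, 3.14, 3.14].

INTERFACE

Orientations are given as a unit quaternion [x, y, z, w].
In Python, from bench import ctrl gives the robot as it stands. Calls block until the motion is done:
- ctrl.move_pose(position, orientation): joint-space move of the TCP to a pose.
- ctrl.move_l(position, ori=None, max_speed=0.15, force_limit=None): straight line of the TCP; ori=None keeps the orientation; max_speed is the mean speed in m/s. With force_limit (N) it stops when the force on the tool has changed by that much, and returns True; else False.
- ctrl.move_joints(angles): joint-space move.
- ctrl.command_gripper(opening, newtons=None): finger opening in m; newtons is the grip in N (None keeps the last); returns when the fingers have stopped.
- ctrl.pause(seconds).
- ctrl.ik(position, orientation): joint angles nearest the present ones, or None.
- ctrl.observe(): the state.
- ctrl.camera(name): name is "scene" or "top" or "wrist"; returns the picture (420x560x3 uint8, red, green, blue); there is no depth.
- ctrl.camera_params(name): a dict with "K" (3x3 intrinsics, pixels), "pose" (4x4, takes a point from camera to world coordinates). Camera axes: x right, y up, looking along -z (the intrinsics and any distortion apply to the point x, -y, -z); pixel columns grow to the right and rows downward; lengths in m; the calibration is good to about 2 mm. A picture is of the moment at which its call begins: read the wrist's pose just before it. camera_params takes no time and is no camera call; for the wrist camera it gives the pose at the moment of the call.
A pose or a line that the arm cannot do raises ctrl.PlanningError and nothing moves.
- ctrl.close_job(): hands the job in; it is judged then, once.
The state is a dict: "t": time; "joint_pos": joint angles; "dq": joint speeds; "tau": joint torques, N m; "ee_pos": TCP position; "orientation": TCP orientation; "ft_force": force on the tool from outside, world axes, zero at the start; "wrist_torque": the same for the moment, N m; "finger_gap": finger opening in m; "finger_force": force on a finger pad.
Only numpy, scipy, OpenCV 4.12 (cv2) and the standard library are available. Lean on these libraries where they do the work, as an engineer would, in place of code of your own. Each camera call takes 0.05 s, during which the arm holds its last target. There are 200 camera calls.

## Working session

There is one attempt and no reset: what is moved stays moved. The work goes in short steps, each a Python script; the robot and the scene stay as the last script left them, time stands still between calls to the robot, and variables do not carry over. Pictures are saved under pics/ and viewed, at most 14 in all, crops included, and the job is handed in when it is done.

```bash
mkdir -p pics; ls; python3 - <<'E'
from bench import ctrl
import cv2,numpy as np
for n in("scene","top"):
    cv2.imwrite(f"pics/{n}0.png",cv2.resize(ctrl.camera(n)[:,:,::-1],(800,600),interpolation=cv2.INTER_CUBIC))
    p=ctrl.camera_params(n);print(n,{k:np.round(v,4).tolist() if k in("K","pose") else v for k,v in p.items()})
p=ctrl.camera_params("wrist");print(np.round(p["pose"],4),p["K"])
o=ctrl.observe();print(o)
E
```

```text
pics
scene {'K': [[539.3575, 0.0, 282.9494], [0.0, 539.3575, 206.2302], [0.0, 0.0, 1.0]], 'pose': [[0.7372, 0.4846, -0.4708, -0.1744], [-0.6754, 0.5491, -0.4923, -0.7506], [0.0199, 0.6809, 0.7321, 1.251], [0.0, 0.0, 0.0, 1.0]]}
top {'K': [[534.1201, 0.0, 280.7078], [0.0, 534.1201, 209.2248], [0.0, 0.0, 1.0]], 'pose': [[-0.0081, 0.9964, -0.0841, 0.448], [-0.9999, -0.0089, -0.0099, 0.0016], [-0.0107, 0.0841, 0.9964, 1.5239], [0.0, 0.0, 0.0, 1.0]]}
[[ 0.3441 -0.8899 -0.2994  0.1041]
 [ 0.9389  0.3255  0.1117  0.5211]
 [-0.002  -0.3196  0.9476  0.3733]
 [ 0.      0.      0.      1.    ]] [[327.87962084   0.         283.84267619]
 [  0.         327.87962084 202.77042153]
 [  0.           0.           1.        ]]
{'t': 0.1, 'joint_pos': array([1.09122496e+00, 4.86813015e-02, 9.77364487e-02, 1.62194017e+00,
       1.73920375e-05, 1.44300506e+00]), 'dq': array([ 6.76515484e-04, -8.63066663e-04,  3.74628401e-03, -6.44316003e-05,
        4.67424631e-06,  2.53210388e-05]), 'tau': array([ 2.62726193e-03, -3.39850831e+01,  3.20935857e+01,  1.58489705e-02,
       -7.44869135e-05, -4.28056993e-06]), 'ee_pos': array([0.18065419, 0.49237343, 0.23022271]), 'orientation': array([ 1.74984439e-01,  9.84570645e-01, -9.93962070e-04, -3.20595314e-04]), 'ft_force': array([0.42740055, 0.42960687, 1.03158738]), 'wrist_torque': array([0.06758658, 0.03176735, 0.02768262]), 'finger_force': 0.0, 'finger_gap': 0.08543706514336753}
```

View pics/scene0.png

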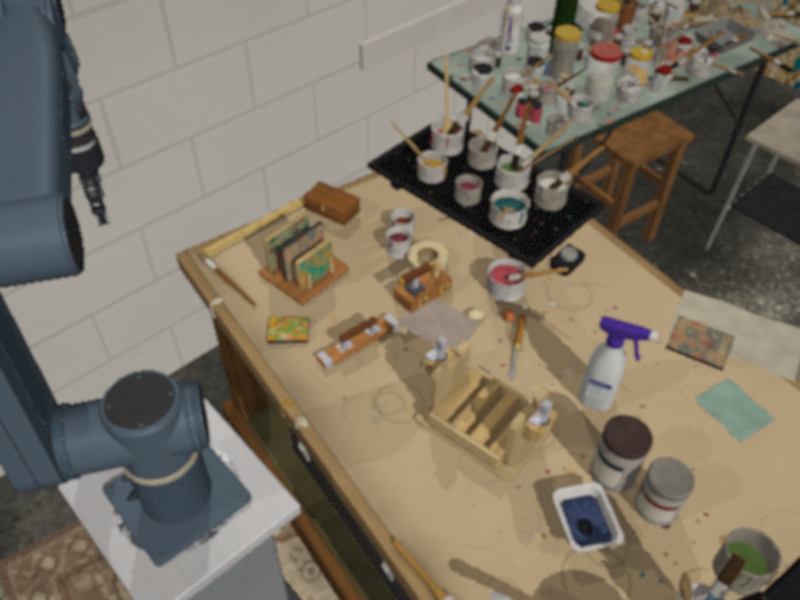

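View pics/top0.png

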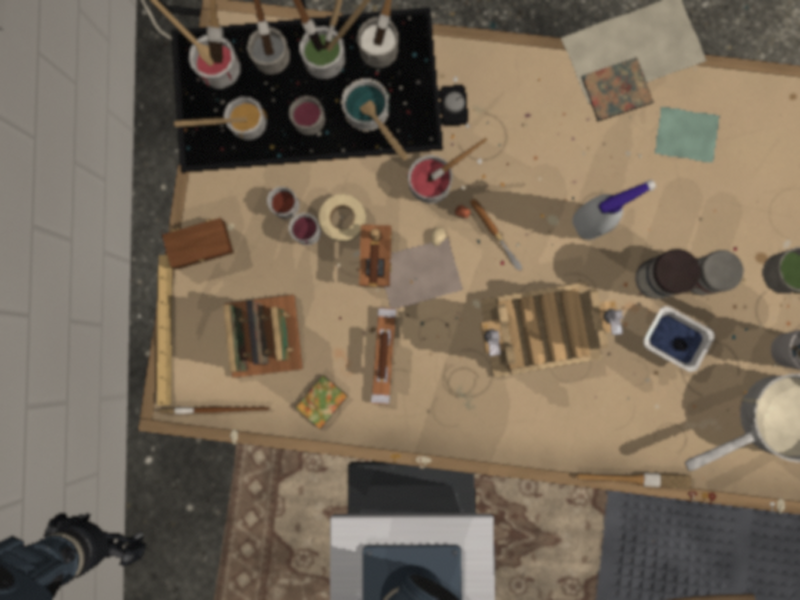

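The scene view shows the rack (305,265), bar (360,340), key block (425,285) and carrier (490,415). The top view shows the same things at (265,335), (383,355), (375,255) and (550,330), and the rack seems to hold three panels. Next I'll take wrist close-ups.

```bash
cat > h.py <<'E'
from bench import ctrl
import cv2,numpy as np,pickle
from scipy.optimize import least_squares
def q(yaw): # tool down, tool x axis at yaw (world)
    return [float(np.cos(yaw/2)),float(np.sin(yaw/2)),0.,0.]
def shot(name):
    P=ctrl.camera_params("wrist"); im=ctrl.camera("wrist")
    pickle.dump((P["K"],P["pose"],im),open(f"pics/{name}.pkl","wb")); return im
def load(n): return pickle.load(open(f"pics/{n}.pkl","rb"))
def proj(n,X):
    K,T,_=load(n); c=(np.atleast_2d(X)-T[:3,3])@T[:3,:3]
    return np.c_[K[0,2]+K[0,0]*c[:,0]/-c[:,2], K[1,2]-K[1,1]*c[:,1]/-c[:,2]]
def model(p,L): # p=x,y,z,yaw
    c,s=np.cos(p[3]),np.sin(p[3]); L=np.atleast_2d(L)
    return np.c_[p[0]+c*L[:,0]-s*L[:,1],p[1]+s*L[:,0]+c*L[:,1],p[2]+L[:,2]]
def fit(obs,p0): # obs: (view,local,pixel)
    f=lambda p:np.concatenate([(proj(v,model(p,l))-u).ravel() for v,l,u in obs])
    r=least_squares(f,p0,loss="soft_l1"); return r.x,r.fun
E
python3 - <<'E'
from h import *
for n,p in dict(R1=(.48,.20,.28),R2=(.48,.36,.28),B1=(.56,.13,.28),B2=(.56,-.03,.28),C1=(.53,-.22,.28),C2=(.50,-.38,.28)).items():
    try:
        if n=="R1": ctrl.move_pose([.3,.35,.33],q(0))
        ctrl.move_pose(p,q(0)); ctrl.pause(.2); shot(n)
    except ctrl.PlanningError as e: print(n,e)
print(ctrl.observe()["t"])
import glob
ims=[load(n)[2] for n in("R1","R2","B1","B2","C1","C2")]
g=np.vstack([np.hstack([cv2.resize(i,(400,300)) for i in ims[k:k+2]]) for k in(0,2)])
cv2.imwrite("pics/g1.png",g[:,:,::-1])
cv2.imwrite("pics/g2.png",cv2.resize(ims[4],(800,600),interpolation=cv2.INTER_CUBIC)[:,:,::-1])
E
```

```text
13.825
```

View pics/g1.png

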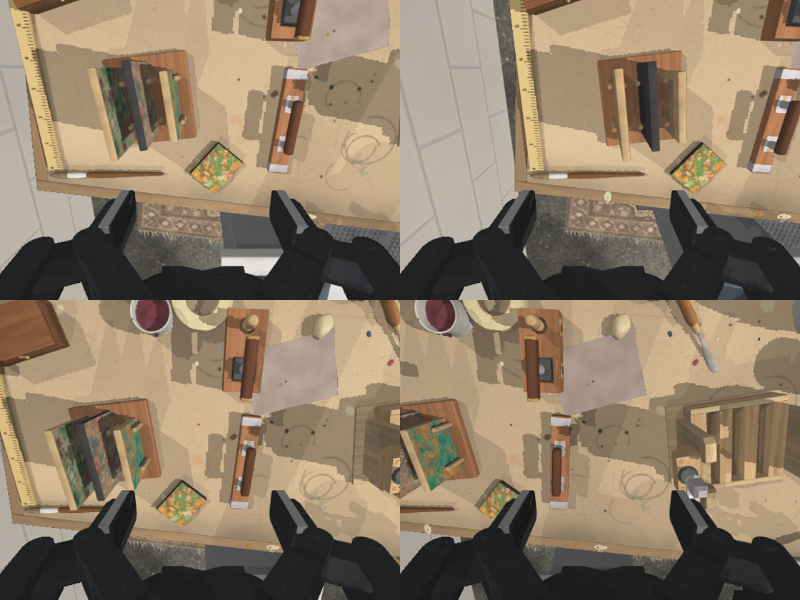

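View pics/g2.png

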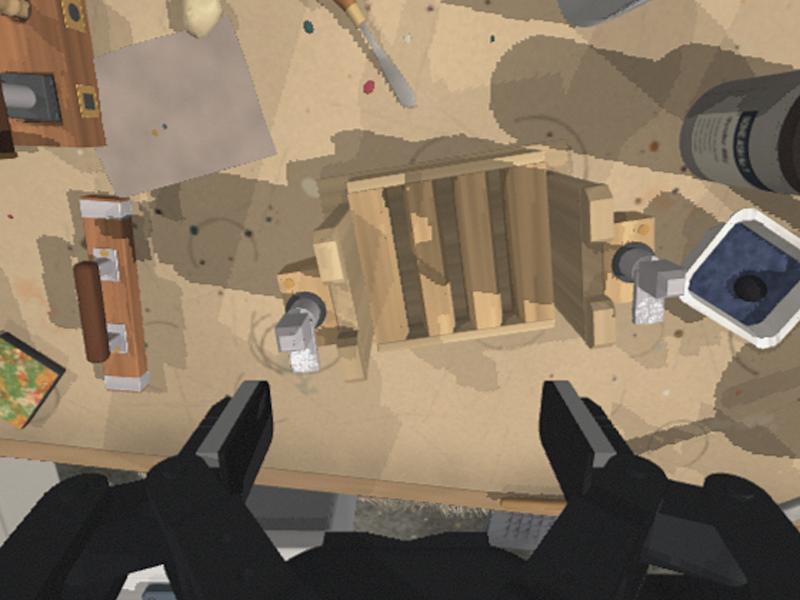

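```bash
python3 - <<'E'
from h import *
def crop(n,x,y,w,h,z): return cv2.resize(load(n)[2][y:y+h,x:x+w],(int(w*z),int(h*z)),interpolation=cv2.INTER_CUBIC)
S=lambda f,*a:cv2.imwrite(f"pics/{f}.png",np.hstack(a)[:,:,::-1])
S("A",crop("R1",115,60,160,180,2.5),crop("R2",270,60,160,180,2.5))
S("B",crop("B1",295,0,100,150,4),crop("B2",155,0,100,150,4))
S("C",crop("B1",310,150,66,150,4),crop("B2",200,150,66,150,4),crop("C1",48,130,66,150,4))
S("D",crop("C2",0,0,560,420,800/560))
E
```

```text
(no output)
```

View pics/A.png

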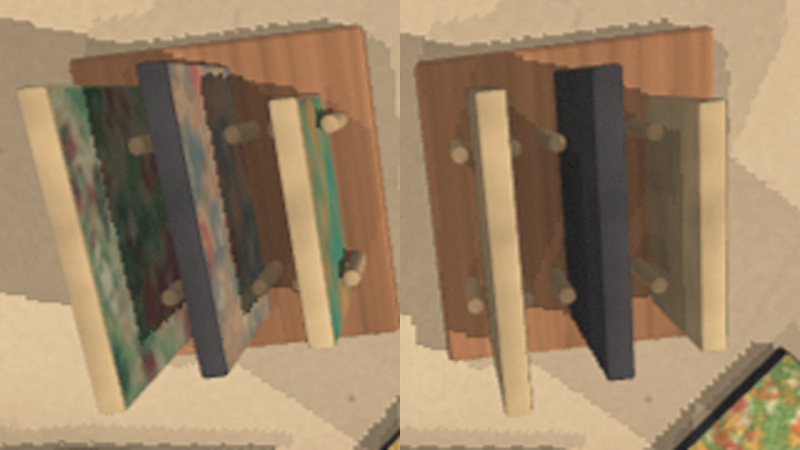

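View pics/B.png

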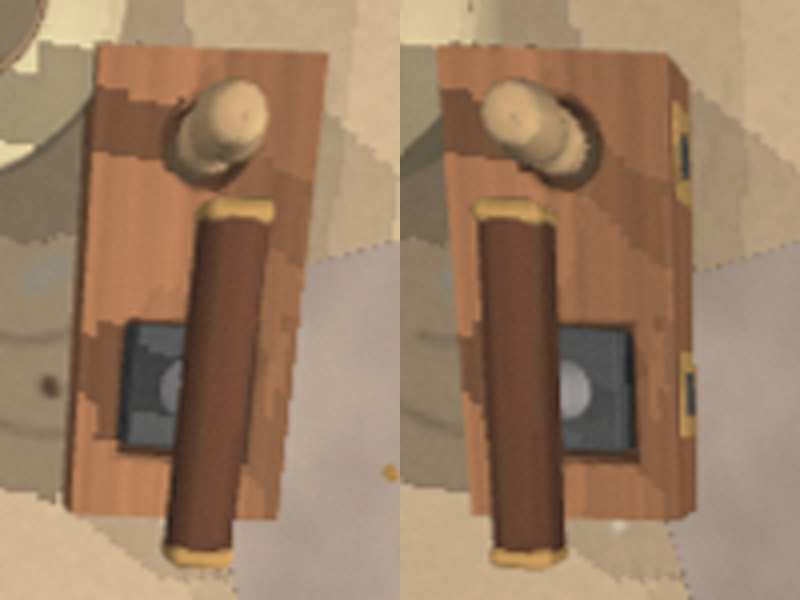

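View pics/C.png

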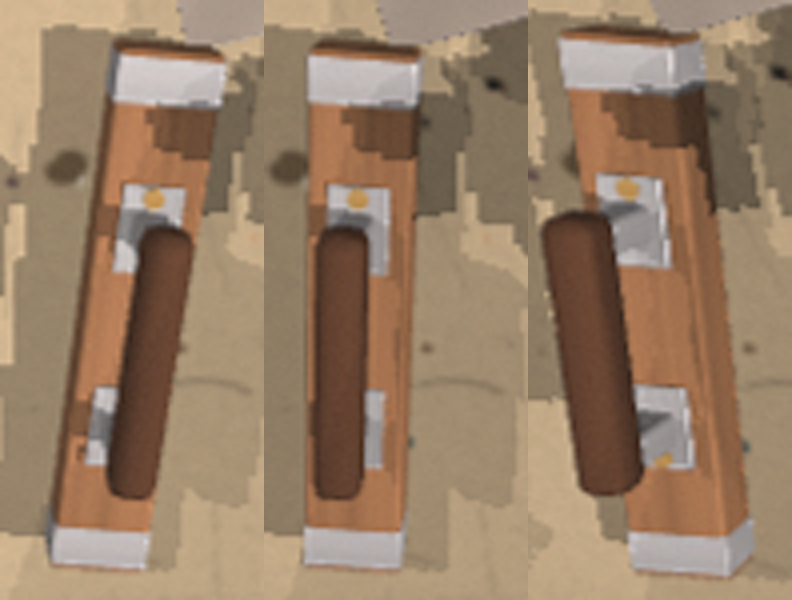

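View pics/D.png

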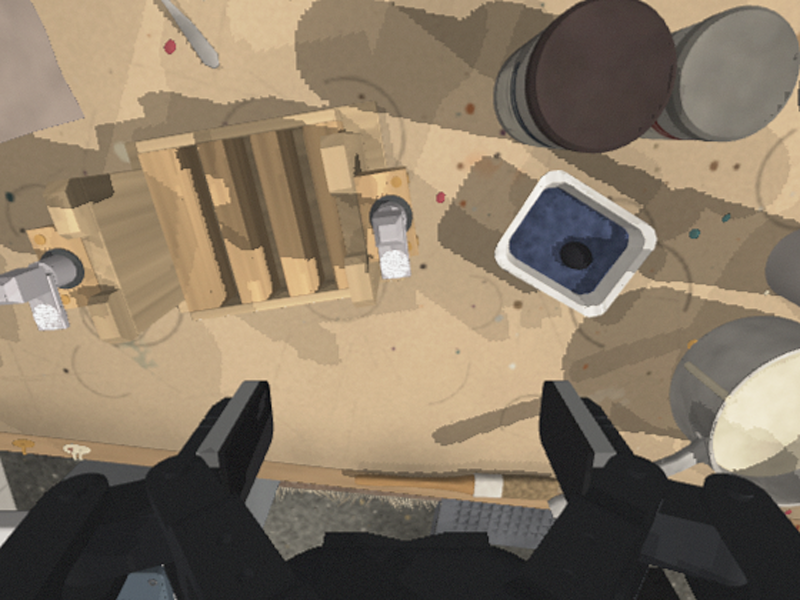

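All three panels are there: from left to right in crop A, the green, rose and teal top edges at (75,250), (180,220) and (300,220). The key stands in its pocket with its grip vertical at (220,380) in crop B. Crop C shows the bar upright with its top-face corners clear, and D shows the carrier from the right. I'll enlarge the carrier ends and fit the rest.

```bash
cat > fit1.py <<'E'
from h import *
def run(name,L,views,p0):
    obs=[]
    for v,(ox,oy,z,du),pts in views:
        for l,(a,b) in zip(L,pts):
            if a is None: continue
            obs.append((v,l,(ox+(a-du)/z-.25,oy+b/z-.25)))
    p,r=fit(obs,p0); print(name,np.round(p,4),"deg",round(np.degrees(p[3]),2),"rms px",round(float(np.sqrt((r**2).mean())),2),"max",round(abs(r).max(),2)); return p
def box(x0,x1,y0,y1,z): return [(x1,y1,z),(x1,y0,z),(x0,y0,z),(x0,y1,z)] # TL TR BR BL for yaw~0
E
python3 - <<'E'
from fit1 import *
r1=(115,60,2.5,0);r2=(270,60,2.5,400);b1=(295,0,4,0);b2=(155,0,4,400);N=(None,None)
for n,l,h,a,b,y in(("green",.0625,.0525,[(20,88),(48,87),(126,408),(100,413)],[(477,92),(504,90),(530,411),(506,414)],.33),
 ("rose",.06,.05,[(138,65),(165,63),(226,373),(203,377)],[(595,66),(622,64),(634,376),(610,380)],.29),
 ("teal",.05,.0425,[(270,99),(297,97),(333,345),(309,348)],[(700,101),(725,98),(725,347),(704,350)],.25)):
    run(n,box(-l,l,-.0055,.0055,h),[("R1",r1,a),("R2",r2,b)],[.5,y,.07,0])
run("pocket",box(-.035,.085,-.03,.03,.028),[("B1",b1,[(99,46),(328,54),(278,518),(71,511)]),("B2",b2,[(438,47),(668,54),(674,518),(472,515)])],[.63,.05,.008,0])
run("key",box(-.043,.043,-.008,.008,.082),[("B1",b1,[(203,203),(271,204),(232,550),(165,548)]),("B2",b2,[(474,205),(553,206),(566,550),(492,548)])],[.63,.05,.008,0])
L=[(-.017,.095,.018),(.017,.095,.018),(.017,-.095,.018),(-.017,-.095,.018),(0,.046,.05),(0,-.046,.05)]
run("bar",L,[("B1",(310,150,4,0),[(117,54),(226,63),(148,569),(50,563),(165,226),(130,499)]),("B2",(200,150,4,264),[(309,57),(420,58),(402,568),(304,563),(342,227),(339,499)]),
 ("C1",(48,130,4,528),[(560,38),N,(730,577),(632,570),(575,213),(612,495)])],[.46,.03,0,-1.57])
def crop(n,x,y,w,h,z): return cv2.resize(load(n)[2][y:y+h,x:x+w],(int(w*z),int(h*z)),interpolation=cv2.INTER_CUBIC)
g=np.hstack([crop("C1",188,120,80,160,3.3),crop("C1",380,115,110,160,3.3)[:,:264+0],crop("C2",215,80,80,160,3.3)])
cv2.imwrite("pics/E.png",g[:,:,::-1]);print(ctrl.observe()["t"])
E
```

```text
green [0.4982 0.3329 0.0646 0.1093] deg 6.26 rms px 0.61 max 1.25
rose [0.5093 0.2912 0.0637 0.1124] deg 6.44 rms px 0.86 max 1.56
teal [0.5071 0.2489 0.0561 0.1093] deg 6.26 rms px 0.67 max 1.86
pocket [ 0.6374  0.0678  0.0066 -0.0313] deg -1.79 rms px 0.51 max 1.46
key [ 0.6391  0.0674 -0.004  -0.0507] deg -2.91 rms px 1.93 max 3.08
bar [ 0.4641  0.0522 -0.0029 -1.6474] deg -94.39 rms px 0.99 max 2.35
13.825
```

View pics/E.png

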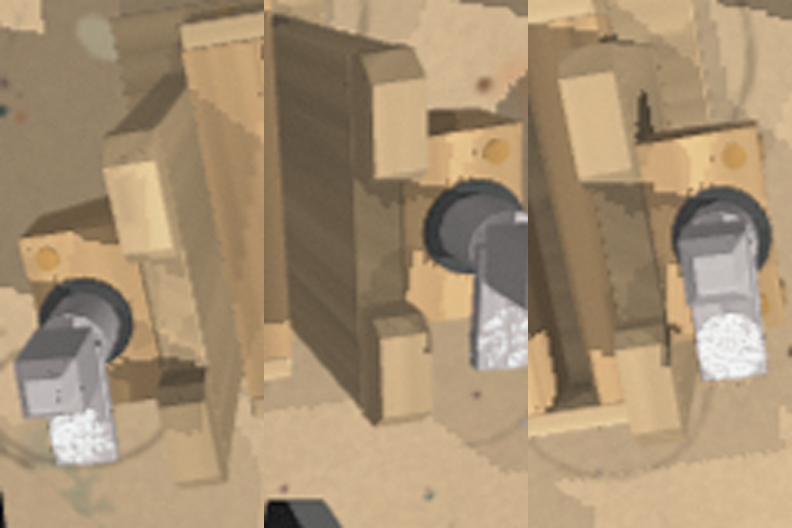

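In crop E the notch corners of the wall cheeks are clear (left wall at (125,258), (175,250), (165,405), (208,399)). Both wings point towards the front.

```bash
python3 - <<'E'
from fit1 import *
R=[(.0235,-.078,.139),(.0235,-.092,.139),(-.0235,-.078,.139),(-.0235,-.092,.139)]
Lf=[(.0235,.092,.139),(.0235,.078,.139),(-.0235,.092,.139),(-.0235,.078,.139)]
L=R+Lf;N=(None,None)
o1=(380,115,3.3,264);o2=(215,80,3.3,528);o3=(188,120,3.3,0)
rp=[(375,178),(425,172),(380,335),(431,330)];lp=[(125,258),(175,250),(165,405),(208,399)]
r2=[(588,183),(637,176),(615,350),(664,345)]
p=run("carrier",L,[("C1",o1,rp),("C1",o3,[N]*4+lp),("C2",o2,r2)],[.52,-.3,0,0])
p2=run("carrier nozfree R",R,[("C1",o1,rp),("C2",o2,r2)],p)
for v,o,y in(("C1",o3,.111),("C2",o2,-.111)):
    for a in((0,y,.1745),(-.034,y,.1475),(-.034,y+.009,.1475),(-.034,y-.009,.1475)):
        u=proj(v,model(p,a))[0]; print(v,a,((u-np.array(o[:2])+.25)*o[2]+[o[3],0]).round())
E
```

```text
carrier [ 0.5134 -0.26   -0.0025  0.1594] deg 9.13 rms px 0.78 max 1.5
carrier nozfree R [ 0.5146 -0.2598 -0.0025  0.1457] deg 8.35 rms px 0.77 max 1.26
C1 (0, 0.111, 0.1745) [ 51. 396.]
C1 (-0.034, 0.111, 0.1475) [100. 462.]
C1 (-0.034, 0.12, 0.1475) [ 69. 467.]
C1 (-0.034, 0.10200000000000001, 0.1475) [130. 458.]
C2 (0, -0.111, 0.1745) [719. 276.]
C2 (-0.034, -0.111, 0.1475) [743. 379.]
C2 (-0.034, -0.10200000000000001, 0.1475) [710. 384.]
C2 (-0.034, -0.12, 0.1475) [776. 374.]
```

```bash
cat >> h.py <<'E'
CAR=[.5136,-.260,0,np.radians(8.9)]
def mv(p,yaw): ctrl.move_pose(list(map(float,p)),q(yaw))
def ln(p,**k): return ctrl.move_l(list(map(float,p)),**k)
def st(m=""):
    o=ctrl.observe(); print(m,"t",round(o["t"],1),"ee",o["ee_pos"].round(4),"f",o["ft_force"].round(1),"gap",round(o["finger_gap"],4),"j6",round(o["joint_pos"][5],2)); return o
ZH=.285
def panel(x,y,h,slot,down=.013,yaw=np.radians(6.3)):
    g=h-down-.019            # TCP above panel bottom
    ctrl.command_gripper(.03)
    mv([x,y,ZH],yaw); ln([x,y,.016+g]); 
    ctrl.command_gripper(0,40); st("grip")
    ln([x,y,ZH])
    s=model(CAR,(0,(slot-1)*.042,0))[0]; Y=CAR[3]
    mv([s[0],s[1],ZH],Y); ln([s[0],s[1],.056+g])
    c=ln([s[0],s[1],.0085+g],max_speed=.05,force_limit=12); o=st(f"down contact={c} bottom z={ctrl.observe()['ee_pos'][2]-g:.4f}")
    return s,g
def release(s):
    ctrl.command_gripper(.028); z=ctrl.observe()["ee_pos"][2]; ln([s[0],s[1],ZH],max_speed=.25); st("out")
E
python3 - <<'E'
from h import *
s,g=panel(.4982,.3329,.105,0)
E
```

```text
grip t 20.4 ee [0.4991 0.3332 0.0904] f [0.4 0.1 2.8] gap 0.0106 j6 -2.77
down contact=True bottom z=0.0115 t 28.1 ee [ 0.5191 -0.3003  0.0845] f [-0.6  2.4  2.6] gap 0.0104 j6 2.35
```

```bash
python3 - <<'E'
from h import *
release(model(CAR,(0,-.042,0))[0])
s,g=panel(.5071,.2489,.085,1,.014); o=ctrl.observe()
if abs(o["ee_pos"][2]-g-.011)<.003:
    release(s); s,g=panel(.5093,.2912,.100,2)
    if abs(ctrl.observe()["ee_pos"][2]-g-.011)<.003: release(s)
E
```

```text
out t 29.4 ee [ 0.5198 -0.3018  0.2835] f [ 0.3 -0.5  1. ] gap 0.0281 j6 2.35
grip t 35.9 ee [0.5084 0.2498 0.0724] f [-4.8 -1.2 13.8] gap 0.0104 j6 -2.91
down contact=True bottom z=0.0145 t 44.0 ee [ 0.5134 -0.2605  0.0665] f [-0.6 -0.9  3.2] gap 0.0105 j6 2.4
```

The teal panel was gripped about 4 mm higher than commanded (ee 0.0724), so its bottom is at about 0.010, which is fully down. Something touched near the rack, so I'll look again before taking rose.

```bash
python3 - <<'E'
from h import *
release(model(CAR,(0,0,0))[0])
mv([.53,-.22,.285],0); ctrl.pause(.2); shot("C3")
mv([.48,.20,.285],0); ctrl.pause(.2); shot("R3"); st()
def crop(n,x,y,w,h,z): return cv2.resize(load(n)[2][y:y+h,x:x+w],(int(w*z),int(h*z)),interpolation=cv2.INTER_CUBIC)
cv2.imwrite("pics/F.png",np.hstack([crop("R3",115,60,110,200,2.9),crop("C3",185,95,165,200,2.9)])[:,:800,::-1])
E
```

```text
out t 45.3 ee [ 0.5132 -0.2599  0.2835] f [-0.6  0.4 -0.5] gap 0.0283 j6 2.4
 t 50.7 ee [0.48  0.2   0.285] f [ 0.1 -0.2 -0.3] gap 0.0279 j6 -2.88
```

View pics/F.png

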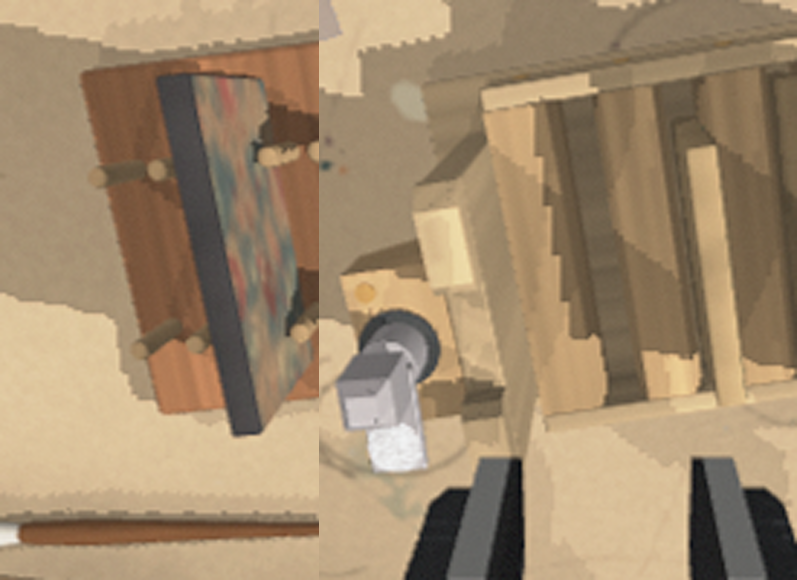

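The rose panel is where it was (its top-left corner is at (158,78)), and the teal panel stands in the middle slot (its top edge runs around (715,270)). Going on with rose.

```bash
python3 - <<'E'
from h import *
s,g=panel(.5093,.2912,.100,2)
if ctrl.observe()["ee_pos"][2]-g<.0145:
    release(s)
    # look: bar from two places, on the way
    mv([.50,.13,.285],0); ctrl.pause(.2); shot("B3")
    mv([.50,-.03,.285],0); ctrl.pause(.2); shot("B4"); st()
    for n,X in(("B3",[.464,.052,.03]),("B4",[.464,.052,.03])): print(n,proj(n,X))
    def crop(n,z=2.6):
        u=proj(n,[.464,.052,.03])[0].astype(int); x=max(u[0]-76,0);y=max(u[1]-100,0); print(n,x,y)
        return cv2.resize(load(n)[2][y:y+200,x:x+152],None,fx=z,fy=z,interpolation=cv2.INTER_CUBIC)
    a,b=crop("B3"),crop("B4");h=min(len(a),len(b)); print(a.shape,b.shape)
    cv2.imwrite("pics/G.png",np.hstack([a[:h],b[:h]])[:,:,::-1])
E
```

```text
grip t 53.1 ee [0.5102 0.2916 0.0853] f [0.1 0.1 3.2] gap 0.0105 j6 -2.85
down contact=True bottom z=0.0151 t 61.0 ee [ 0.5076 -0.2195  0.0831] f [ 0.7 -3.3  3. ] gap 0.0103 j6 2.46
```

```bash
python3 - <<'E'
from h import *
s=model(CAR,(0,.042,0))[0]+[0,-.0012,0]; g=.0693
z=ctrl.observe()["ee_pos"][2]
ln([s[0],s[1],z+.002]); c=ln([s[0],s[1],.008+g],max_speed=.04,force_limit=15); o=st(f"c={c} bottom {ctrl.observe()['ee_pos'][2]-g:.4f}")
if o["ee_pos"][2]-g<.0125:
    release(s)
    mv([.50,.13,.285],0); ctrl.pause(.2); shot("B3")
    mv([.50,-.03,.285],0); ctrl.pause(.2); shot("B4"); st()
    def crop(n,z=2.6):
        u=proj(n,[.464,.052,.03])[0].astype(int); x=max(u[0]-76,0);y=max(u[1]-100,0); print(n,x,y)
        return cv2.resize(load(n)[2][y:y+200,x:x+152],None,fx=z,fy=z,interpolation=cv2.INTER_CUBIC)
    a,b=crop("B3"),crop("B4");h=min(len(a),len(b)); print(a.shape,b.shape)
    cv2.imwrite("pics/G.png",np.hstack([a[:h],b[:h]])[:,:,::-1])
E
```

```text
c=True bottom 0.0122 t 61.5 ee [ 0.5077 -0.2196  0.0815] f [ 1.2 -3.  -1.2] gap 0.0103 j6 2.46
out t 62.8 ee [ 0.5066 -0.2191  0.2832] f [-0.3 -0.3 -0.8] gap 0.0279 j6 2.46
 t 72.7 ee [ 0.5   -0.03   0.285] f [0.8 0.3 0. ] gap 0.0281 j6 2.95
B3 269 91
B4 143 91
(520, 395, 3) (520, 395, 3)
```

View pics/G.png

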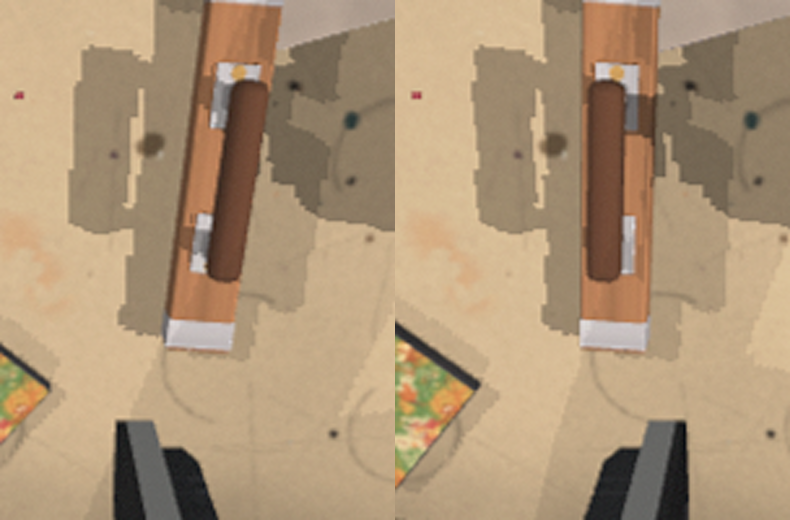

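The bar has been knocked about 3 cm further away (handle from (250,80) to (223,284)). I'll refit it and pick it up.

```bash
python3 - <<'E'
from fit1 import *
L=[(.017,-.095,.018),(-.017,-.095,.018),(0,.046,.048),(0,-.046,.048)]
p=run("bar",L,[("B3",(269,91,2.6,0),[(232,351),(165,347),(250,80),(223,284)]),("B4",(143,91,2.6,395),[(646,351),(580,347),(606,80),(603,284)])],[.49,.05,0,-1.6])
s=model(CAR,(0,0,0))[0]
ctrl.command_gripper(.05)
# try both yaws for handle direction: tool x along bar y
import itertools
J=ctrl.observe()["joint_pos"]
for a in(0,np.pi):
    A=p[3]+np.pi/2+a; B=CAR[3]+np.pi/2
    for b in(0,np.pi):
        j1=ctrl.ik([float(p[0]),float(p[1]),.25],q(A)); j2=ctrl.ik([float(s[0]),float(s[1]),.3],q(B+b))
        print(np.degrees(A),np.degrees(B+b),np.round(j1,2) if j1 is not None else None,np.round(j2,2) if j2 is not None else None)
for yw in range(-180,181,30):
    l=[ctrl.ik(list(map(float,[*model(CAR,(0,y,0))[0][:2],.25])),q(np.radians(yw))) for y in(.111,-.111)]
    print(yw,[None if k is None else np.round(k[[0,5]],2) for k in l])
E
```

```text
bar [ 0.506   0.0411 -0.0017 -1.6367] deg -93.78 rms px 0.8 max 1.7
-3.778713811191547 98.9 [-0.05  0.01  0.1   1.66  0.   -3.13] [-0.59  0.22  0.42  1.78  0.    0.83]
-3.778713811191547 278.9 [-0.05  0.01  0.1   1.66  0.   -3.13] [-0.59  0.22  0.42  1.78  0.   -2.31]
176.22128618880845 98.9 [-0.05  0.01  0.1   1.66  0.    0.01] [-0.59  0.22  0.42  1.78  0.    0.83]
176.22128618880845 278.9 [-0.05  0.01  0.1   1.66  0.    0.01] [-0.59  0.22  0.42  1.78  0.   -2.31]
-180 [array([-0.42, -0.42]), array([-0.71, -0.71])]
-150 [array([-0.42, -0.95]), array([-0.71, -1.24])]
-120 [array([-0.42, -1.47]), array([-0.71, -1.76])]
-90 [array([-0.42, -1.99]), array([-0.71, -2.28])]
-60 [array([-0.42, -2.52]), array([-0.71, -2.81])]
-30 [array([-0.42, -3.04]), array([-0.71,  2.95])]
0 [array([-0.42,  2.72]), array([-0.71,  2.43])]
30 [array([-0.42,  2.19]), array([-0.71,  1.91])]
60 [array([-0.42,  1.67]), array([-0.71,  1.38])]
90 [array([-0.42,  1.15]), array([-0.71,  0.86])]
120 [array([-0.42,  0.62]), array([-0.71,  0.34])]
150 [array([-0.42,  0.1 ]), array([-0.71, -0.19])]
180 [array([-0.42, -0.42]), array([-0.71, -0.71])]
```

```bash
python3 - <<'E'
from h import *
p=[.506,.0411]; A=np.radians(176.2); B=CAR[3]+np.pi/2; s=model(CAR,(0,0,0))[0]
mv([*p,.15],A); ln([*p,.028],force_limit=12); ctrl.command_gripper(0,70); st("grip")
ln([*p,.30],max_speed=.25); mv([s[0],s[1],.30],B); ln([s[0],s[1],.175])
c=ln([s[0],s[1],.1475],max_speed=.05,force_limit=12); st(c)
E
```

```text
grip t 76.9 ee [0.507  0.0407 0.0293] f [-0.8 -1.4  5.8] gap 0.0145 j6 0.02
True t 80.7 ee [ 0.5136 -0.2601  0.1514] f [0.1 0.3 4. ] gap 0.0144 j6 0.83
```

```bash
python3 - <<'E'
from fit1 import *
ctrl.command_gripper(.06); s=model(CAR,(0,0,0))[0]; ln([s[0],s[1],.30],max_speed=.25); st("bar out")
p=run("key",box(-.043,.043,-.008,.008,.082),[("B1",(295,0,4,0),[(204,201),(273,202),(230,566),(166,563)]),("B2",(155,0,4,400),[(475,202),(552,202),(562,568),(495,565)])],[.63,.05,.008,0])
for n in (p,): print(n)
mv([.45,-.20,.30],np.pi); ctrl.pause(.2); shot("L1")
mv([.45,-.34,.30],np.pi); ctrl.pause(.2); shot("L2"); 
for n in("L1","L2"):
  print(n,[proj(n,model(CAR,a))[0].round(1) for a in((0,.111,.1745),(0,-.111,.1745),(0,0,.168))])
a=[cv2.resize(load(n)[2],(800,600),interpolation=cv2.INTER_CUBIC)[120:420] for n in("L1","L2")]
cv2.imwrite("pics/H.png",np.vstack(a)[:,:,::-1]); st()
E
```

```text
bar out t 82.0 ee [ 0.5135 -0.2599  0.299 ] f [-0.   0.7 -0.1] gap 0.06 j6 0.83
key [ 0.6378  0.0676  0.0009 -0.0503] deg -2.88 rms px 0.57 max 1.2
[ 0.63784478  0.06757236  0.00093247 -0.05026281]
L1 [array([338.9, 242.3]), array([101.9, 275.8]), array([219.6, 256. ])]
L2 [array([492.5, 241.8]), array([250.7, 274.7]), array([367.7, 255.2])]
 t 84.3 ee [ 0.4504 -0.3389  0.3007] f [ 0.7 -0.5  0.8] gap 0.0599 j6 -0.77
```

View pics/H.png

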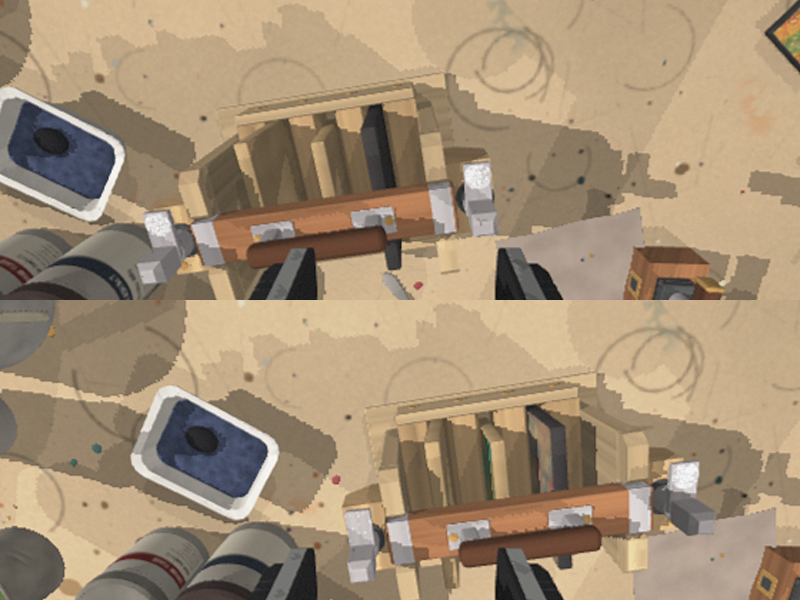

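The bar lies in both notches, and the panels stand in their slots below it. The shaft tops at (482,222) and (360,570) match the predicted positions. Next is the key, on the left latch first.

```bash
cat >> h.py <<'E'
def fitkey(y,k): # k: key yaw deg in world; returns mouth height estimate
    s=model(CAR,(0,y,0))[0]; Y=np.radians(180+k)
    mv([s[0],s[1],.30],Y); ln([s[0],s[1],.236])
    c=ln([s[0],s[1],.199],max_speed=.04,force_limit=10); st(f"key down {c}")
E
python3 - <<'E'
from h import *
p=[.6378,.0676]; Y=np.radians(177.1)
ctrl.command_gripper(.045)
mv([*p,.16],Y); ln([*p,.062],force_limit=12); ctrl.command_gripper(0,80); st("grip")
ln([*p,.29],max_speed=.2); fitkey(.111,1.4)
E
```

```text
grip t 87.5 ee [0.6393 0.0678 0.0641] f [ 0.7 -0.5  4.8] gap 0.0145 j6 0.05
key down True t 91.2 ee [ 0.4977 -0.1501  0.2034] f [0.9 0.7 3.1] gap 0.0146 j6 -0.45
```

```bash
cat >> h.py <<'E'
def turn(ks,y,z,lim=.5):
    s=model(CAR,(0,y,0))[0]
    for i,k in enumerate(ks):
        ctrl.move_l([float(s[0]),float(s[1]),z],q(np.radians(180+k)),max_speed=.03)
        o=ctrl.observe(); T=o["wrist_torque"]; print(k,T.round(2),o["ft_force"].round(1),o["ee_pos"].round(4),round(o["t"],1))
        if i>3 and abs(T[2])>lim: break
    return k
E
python3 - <<'E'
from h import *
turn([25,50,75,90,95,99,102,105,108],.111,.2034)
E
```

```text
25 [ 0.73 -1.07  0.05] [3.9 4.1 1.3] [ 0.4974 -0.1497  0.2035] 91.8
50 [ 0.95 -0.99 -0.01] [4.3 4.4 2. ] [ 0.4972 -0.1493  0.2035] 92.3
75 [ 1.13 -0.85  0.04] [2.2 4.4 2. ] [ 0.4969 -0.1489  0.2035] 92.9
90 [ 1.22 -0.65 -0.02] [2.8 4.5 2.7] [ 0.4965 -0.1488  0.2035] 93.3
95 [ 1.22 -0.63  0.02] [2.3 4.1 2.9] [ 0.4964 -0.1488  0.2035] 93.6
99 [ 1.22 -0.54  0.03] [1.3 3.8 3.5] [ 0.4963 -0.1488  0.2035] 93.8
102 [ 1.22 -0.51  0.03] [1.4 4.7 4.1] [ 0.4962 -0.1488  0.2035] 94.1
105 [ 1.19 -0.44 -0.02] [1.3 4.9 2.4] [ 0.4961 -0.1488  0.2035] 94.3
108 [ 1.37 -0.34 -0.02] [1.8 5.4 3.6] [ 0.496  -0.1486  0.2035] 94.6
```

```bash
python3 - <<'E'
from h import *
turn([109,110,111,112,114,116,118,120],.111,.2034,.35); st()
E
```

```text
109 [ 1.38 -0.33 -0.26] [1.3 5.4 3.2] [ 0.496  -0.1485  0.2035] 94.8
110 [ 1.4  -0.34 -0.38] [1.3 5.  3.2] [ 0.496  -0.1486  0.2035] 95.1
111 [ 1.42 -0.27 -0.61] [1.  4.8 3.6] [ 0.4959 -0.1486  0.2035] 95.3
112 [ 1.37 -0.33 -0.72] [0.4 6.  3.1] [ 0.4959 -0.1486  0.2035] 95.6
114 [ 1.48 -0.33 -1.1 ] [1.6 5.1 3.5] [ 0.4959 -0.1486  0.2035] 95.8
 t 95.8 ee [ 0.4959 -0.1486  0.2035] f [1.6 5.1 3.5] gap 0.0147 j6 -2.41
```

```bash
python3 - <<'E'
from h import *
turn([107,101],.111,.2034)
s=model(CAR,(0,.111,0))[0]; ln([s[0],s[1],.30]); st()
fitkey(-.111,4.3)
E
```

```text
107 [ 1.31 -0.31 -0.13] [1.1 5.2 3.9] [ 0.4959 -0.1487  0.2035] 96.1
101 [ 1.29  0.03 -0.14] [0.7 4.9 5.3] [ 0.4958 -0.1493  0.2035] 96.4
 t 97.2 ee [ 0.4958 -0.1508  0.2985] f [-0.7 -0.  -1.8] gap 0.0147 j6 -2.19
key down True t 99.5 ee [ 0.532  -0.3696  0.2234] f [ 3.2 -0.4 -0.7] gap 0.0146 j6 -0.79
```

```bash
python3 - <<'E'
from h import *
s=model(CAR,(0,-.111,0))[0]
for dx,dy,k in((.001,0,4.3),(.0015,0,7),(.0015,0,1.5),(.0015,-.001,4.3),(.0015,.001,4.3)):
    z=ctrl.observe()["ee_pos"][2]
    ctrl.move_l([float(s[0]+dx),float(s[1]+dy),float(z+.002)],q(np.radians(180+k)),max_speed=.05)
    c=ln([s[0]+dx,s[1]+dy,.2015],max_speed=.04,force_limit=15); o=st((dx,dy,k,c))
    if o["ee_pos"][2]<.2055: break
E
```

```text
(0.001, 0, 4.3, False) t 100.5 ee [ 0.5324 -0.3696  0.2035] f [1.4 1.6 6.1] gap 0.0145 j6 -0.79
```

Fully down (mouth at 0.1474). Now I'll turn it clockwise to the stop.

```bash
python3 - <<'E'
from h import *
h=turn([-20,-45,-70,-80,-84,-87,-89,-90,-91,-92,-93,-94,-95,-96,-98,-100],-.111,.2034,.6); st()
E
```

```text
-20 [ 0.09 -1.3  -0.04] [ 4.9 -0.1  2. ] [ 0.5317 -0.3698  0.2036] 101.1
-45 [-0.07 -1.25 -0.01] [ 5.6 -0.4  1.3] [ 0.5312 -0.37    0.2036] 101.7
-70 [-0.19 -1.19 -0.02] [ 4.1 -0.9  0.8] [ 0.5309 -0.3699  0.2036] 102.2
-80 [-0.24 -1.17 -0.03] [ 4.8 -1.3  1.1] [ 0.5307 -0.3699  0.2035] 102.6
-84 [-0.26 -1.04 -0.05] [ 3.2 -0.4  2. ] [ 0.5307 -0.3699  0.2035] 102.8
-87 [-0.46 -1.2   0.03] [ 4.9 -1.9  1.4] [ 0.5309 -0.37    0.2035] 103.1
-89 [-0.55 -1.33  0.01] [ 5.2 -2.4  0.5] [ 0.531  -0.3701  0.2036] 103.3
-90 [-0.61 -1.31  0.18] [ 5.1 -2.1  1.6] [ 0.5311 -0.3702  0.2036] 103.6
-91 [-0.59 -1.28  0.25] [ 5.1 -1.9  1.2] [ 0.5311 -0.3702  0.2035] 103.8
-92 [-0.62 -1.26  0.37] [ 5.4 -2.6  2.4] [ 0.5311 -0.3702  0.2036] 104.1
-93 [-0.61 -1.26  0.57] [ 4.4 -2.9  1.5] [ 0.531  -0.3702  0.2036] 104.3
-94 [-0.65 -1.21  0.78] [ 5.3 -2.2  0.6] [ 0.531  -0.3702  0.2036] 104.6
 t 104.6 ee [ 0.531  -0.3702  0.2036] f [ 5.3 -2.2  0.6] gap 0.0146 j6 0.92
```

```bash
python3 - <<'E'
from h import *
turn([-87,-81],-.111,.2034)
s=model(CAR,(0,-.111,0))[0]; ln([s[0],s[1],.30])
p=[.6378,.0676]; Y=np.radians(177.3)
mv([*p,.29],Y); ln([*p,.105]); 
c=ln([*p,.0620],max_speed=.05,force_limit=10); st(c)
E
```

```text
-87 [-0.5  -1.22  0.13] [ 4.3 -2.4  2.8] [ 0.5309 -0.37    0.2035] 104.8
-81 [-0.3  -0.83  0.1 ] [ 2.1 -1.3  2.4] [ 0.5304 -0.3696  0.2035] 105.1
True t 109.7 ee [0.6368 0.0676 0.0641] f [-0.4  0.4  3.5] gap 0.0146 j6 0.05
```

The key is fully down in its pocket (0.0641, the same as at pick-up). I'll release it and check.

```bash
python3 - <<'E'
from h import *
p=[.6378,.0676]
ctrl.command_gripper(.045); ln([*p,.2]); mv([.45,-.10,.30],np.pi); ctrl.pause(.2); shot("M0")
mv([.42,-.25,.30],np.pi); ctrl.pause(.2); shot("M1"); st()
a=cv2.resize(load("M0")[2],None,fx=800/560,fy=800/560)[120:420]
u=proj("M1",model(CAR,(0,0,.14)))[0].astype(int);print(u)
b=load("M1")[2][u[1]-75:u[1]+30,u[0]-140:u[0]+140]; b=cv2.resize(b,(800,300),interpolation=cv2.INTER_CUBIC)
cv2.imwrite("pics/M.png",np.vstack([a,b])[:,:,::-1])
E
```

```text
t 113.3 ee [ 0.4205 -0.2489  0.3002] f [-0.  -0.4 -1. ] gap 0.0451 j6 -0.67
[272 268]
```

View pics/M.png

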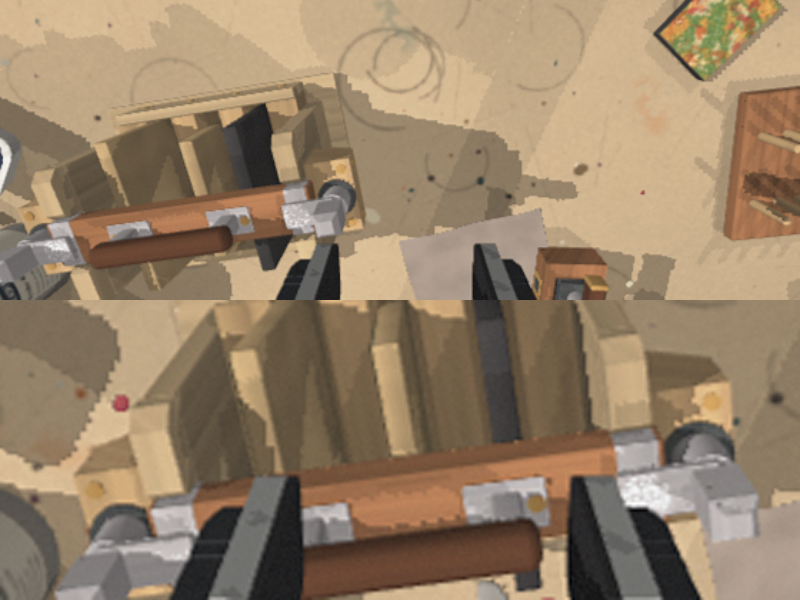

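Both wings lie along the bar over its ends, and the key stands in its block. The rose panel's depth is only known to about 2 mm, so I'll touch the tops of green (reference) and rose lightly with shut fingers.

```bash
python3 - <<'E'
from h import *
ctrl.command_gripper(0,20)
for n,y,h in(("green",-.042,.115),("rose",.042,.110)):
    s=model(CAR,(-.044,y,0))[0]; Y=CAR[3]+np.pi
    mv([s[0],s[1],.25],Y); ln([s[0],s[1],h+.012]); c=ln([s[0],s[1],h-.004],max_speed=.02,force_limit=5); o=st((n,c)); print("top",round(o["ee_pos"][2]-h,4)); ln([s[0],s[1],.25])
E
```

```text
('green', True) t 115.9 ee [ 0.4766 -0.3085  0.1153] f [-0.4 -0.1  2.7] gap 0.0 j6 -0.85
top 0.0003
('rose', True) t 119.0 ee [ 0.4636 -0.2254  0.1101] f [-0.5 -0.2  4. ] gap -0.0 j6 -0.74
top 0.0001
```

Both tops are at their nominal seated heights. Handing in.

```bash
python3 - <<'E'
from h import *
mv([.35,-.05,.30],np.pi); st(); print(ctrl.close_job())
E
```

```text
t 121.0 ee [ 0.3505 -0.0505  0.2993] f [-0.6 -0.6  0.1] gap 0.0 j6 -0.33
the job is handed in; nothing more can be done
None
```

The job is handed in at 121 s of the 210 s allowed: all three panels stand on their slot floors, the bar is seated in both notches, both latches were turned with the key to their stops, and the key is back in its pocket.

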